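Close the optic clamp to its gauge mark with the thumbwheel

ROBOT

A 6-joint arm with a two-finger parallel gripper is mounted at the origin on the work surface. World frame = base frame: x ahead of the robot, y to its left, z up, the work surface at z = 0. Lengths are in mm, angles in degrees, forces in N, time in s.
With the tool pointing down it reaches from about 325 to 925 mm from the base axis. Payload 3.1 kg.
Tool frame: the origin (TCP) lies at the very end of the fingers, on their centre line; the grasp point (between the pads) lies grasp_offset behind it (grasp_offset is the distance from the TCP to the grasp point, in mm); z points along the fingers, x is the direction in which the jaws open and shut, and the axes are right-handed (so a half turn about z gives the same grasp; the last joint's range is limited). The gripper opens to 85 mm and grips with 20 to 120 N. Pads are 22 mm wide; open, the fingers measure 114 mm over their backs; the gripper's body (76 mm by 85 mm) begins 54 mm behind the grasp point. The pads swing forward as they close: fully open they stand 13 mm farther back than shut.
Start: joints at [64.332, 12.427, 92.441, -0, 75.132, -6.429], TCP at [205.935, 590.11, 231.3] pointing down, gripper open.
Joint ranges: [-157.48, 157.48], [-44.54, 120.13], [17.64, 146.25], [-64.5, 244.5], [7.68, 150.69], [-147.95, 147.95]. Speed limits (degrees/s): [159.86, 159.86, 180, 180, 180, 180].

INTERFACE

Orientations are given as [roll, pitch, yaw] about the fixed x, y, z axes, in that order (R = Rz(yaw) Ry(pitch) Rx(roll)).
In Python, from station import * gives the robot as it stands. Calls block until the motion is done:
- goto(position, orientation): joint-space move of the TCP to a pose.
- move_l(position, attitude=None, speed=150): straight line of the TCP; attitude=None keeps the orientation; speed is the mean speed in mm/s.
- move_j(angles): joint-space move.
- grip(opening, squeeze=None): finger opening in mm; squeeze is the grip in N (None keeps the last); returns when the fingers have stopped.
- wait(seconds).
- solve_ik(position, orientation): joint angles nearest the present ones, or None.
- get_obs(): the state.
- get_image(name): name is "side" or "top"; returns the picture (480x640x3 uint8, red, green, blue); there is no depth.
- get_calibration(name): a dict with "fx", "fy", "cx", "cy" (pixels), "R" (3x3) and "t" (3): a world point X has camera coordinates R X + t. Camera axes: x right, y down, z forward; pixel columns grow to the right and rows downward; lengths in mm; the calibration is good to about 2 mm. A picture is of the moment at which its call begins. get_calibration takes no time and is no camera call.
A pose or a line that the arm cannot do raises Unreachable and nothing moves.
- sign_off(): hands the job in, once; it reports no verdict.
Trained networks look in the newest picture that a camera, given by its name, has taken for a name from the list of things; names that differ only in an ending like _2 or _b are one class to them, and where a whole thing is asked for, a point or a joint stands for the part that bears it (a point fixed in the world has none). Each returns a list of dicts, best first, with "score" (0 to 1); they miss things now and then, are a little off and sometimes report something else, mostly with a low value. They report only what shows in the picture. A call takes as long as a camera call.
- spot_in(name, camera): "extent" ([centre column, centre row, width, height] in pixels, round what is visible of it).
- regions_of(name, camera): "region" (480x640 bool, what is visible of it) and "extent" ([centre column, centre row, width, height] in pixels, round what is visible of it).
The state is a dict: "t": time; "joint_pos": joint angles; "qvel": joint speeds; "effort": joint torques, N m; "tcp_pos": TCP position; "ee_rot": TCP orientation; "wrist_force": force on the tool from outside, world axes, zero at the start; "moment": the same for the moment, N m; "grip_width": finger opening in mm.
Only numpy, scipy, OpenCV 4.12 (cv2) and the standard library are available. Lean on these libraries where they do the work, as an engineer would, in place of code of your own. Each camera call takes 0.05 s, during which the arm holds its last target.

TASK

Set the optic clamp on the bench: with a fingertip on top of its knurled wheel, roll the wheel so that the jaw gap closes until the pointer bar on the moving jaw lines up end to end with the steel gauge mark bar beside it, then take the hand away. Work only through the wheel: do not push the jaw, do not shift the gauge mark, and leave the other things where they lie without pushing or picking them up.

Things in the scene. Friction and masses are not known exactly. Their poses are not given: they have to be found in the camera images.
- clamp: the clamp, bolted down: base plate 260 mm along its own y (the slide), 125 mm wide, 12 mm thick. Origin at bench height, 17.5 mm to the -x side of the plate's middle; z up. In its frame: wheel at y = -75 mm, moving jaw mid-way, fixed jaw block at the +y end (inner face y = 65 mm, top 62 mm), black ledge at x 34 to 78 mm, top 28 mm. Yaw varies by 0.7 rad either way; +y points broadly to world +y
- wheel_top (a point): the crown of the wheel, 80 mm above the bench, at x = 0, y = -75 mm in the clamp's frame; fixed to the clamp, oriented like it. Grey cheeks flank the wheel (44 mm over their outsides, 54 mm long, tops at 73 mm): only its top 7 mm is exposed. The axle is rigid: a press of 6 to 15 N rolls the wheel with hardly any slip; under 5 N it may slip
- wheel: the knurled steel wheel, 60 mm diameter, 22 mm wide, axis level along the clamp's x; origin at its centre. Rolling its top towards the jaws (clamp +y) closes the gap, towards -y opens it: 8 mm of jaw per radian, 0.27 mm per mm at the rim. It takes about 2 N at the rim and stays where it is left; the jaw can open 8 mm and close 37 mm from the start
- jaw: the moving aluminium jaw, 60 mm wide, 22 mm thick, top at 60 mm; origin at the middle of its clamping face (the face towards the fixed jaw), 37 mm above the bench. It slides along the clamp's y, driven by the wheel. Not to be touched
- pointer (a point): the tip of the pointer bar: a level steel bar 6 mm wide sticking out 28 mm from the moving jaw over the ledge along the clamp's +x; the point is the bar's end on its centreline, oriented like the clamp. It moves with the jaw
- gauge_mark (a point): inner end of the gauge mark: a level steel bar 6 mm wide, 16 mm long, on a small dark rider at the ledge's outer (+x) edge; end to end with the pointer bar when set (2 mm apart along clamp x). The point is on its centreline, oriented like the clamp. It starts 14 to 30 mm from the pointer towards clamp +y. The rider is stiff and is not to be moved
- hex_key: loose steel L-shaped hex key lying flat beside the clamp, 90 x 28 mm, 6 mm thick; origin mid-way along its long leg, at the underside
- post_holder: loose aluminium post holder standing beside the clamp, 44 mm foot, 55 mm tall; origin centre of underside
- lens_mount: loose round lens in a black 48 mm ring on a short post with a 48 mm foot, 101 mm tall, beside the clamp; origin centre of underside
- thumbscrew: loose small brass thumbscrew standing head down beside the clamp, 22 mm wide, 28 mm tall; origin centre of underside
- calculator: loose pocket calculator lying flat, 130 x 78 x 16 mm; origin centre of underside
- mug: loose white mug, 80 mm wide, 90 mm tall; origin centre of underside
- screw_jar: loose amber jar, 60 mm wide, 70 mm tall; origin centre of underside
- driver: loose screwdriver lying flat, black handle; origin at the underside about mid-length

How it is judged (in metres and radians):
On the way:
1. the wheel is rolled under the finger and the jaw is moving in (contact force between the fingers and wheel above 0.5 N and distance of jaw from where it was at the start of the episode above 0.003 m), for 0.1 s.
At the end, for the whole second after the job is handed in: the pointer's centreline is within 3 mm of the gauge mark's centreline along the slide, the jaw is at rest, and the gauge mark is within 2 mm of where it started (y of pointer in the frame of gauge_mark between -0.003 and 0.003 m and linear speed of jaw below 0.002 m/s and distance of gauge_mark from where it was at the start of the episode below 0.002 m); the robot touches nothing.
It fails at once if the moving jaw is pushed directly (contact force between any of the fingers, the arm and jaw above 1 N).
It fails at once if the gauge mark is shifted (more than 2 mm) (distance of gauge_mark from where it was at the start of the episode above 0.002 m).
It fails at once if another thing on the bench is shifted or lifted (more than 15 mm) (distance of any of hex_key, post_holder, lens_mount, thumbscrew, calculator, mug, screw_jar, driver from where it was at the start of the episode above 0.015 m).
It also fails if it takes over 58 s, if anything falls off the work surface, if the arm or the gripper's body presses on something with over 40 N, if the wrist force passes 120 N, or if a joint passes its speed limit or range.

## Working session

There is one attempt and no reset: what is moved stays moved. The work goes in short steps, each a Python script; the robot and the scene stay as the last script left them, time stands still between calls to the robot, and variables do not carry over. Pictures are saved under pics/ and viewed, and the job is handed in when it is done.

```bash
mkdir -p pics; ls
python3 - <<'E'
from station import *
import cv2
for n in("side","top"):
    im=get_image(n); cv2.imwrite(f"pics/{n}0.png",im[:,:,::-1])
    c=get_calibration(n); print(n,c)
    for k in("wheel","jaw","pointer","gauge_mark","clamp","lens_mount"):
        print(k,[(d["score"],[round(float(v)) for v in d["extent"]]) for d in spot_in(k,n)][:2])
o=get_obs();print(o)
E
```

```text
pics
side {'fx': 532.1230099062053, 'fy': 532.1230099062053, 'cx': 314.8433177745426, 'cy': 241.12923151309275, 'R': array([[ 0.8758773 , -0.48224968,  0.01655916],
       [-0.36465721, -0.68399649, -0.63180212],
       [ 0.31601278,  0.54734272, -0.77495282]]), 't': array([-461.81697951,  242.44928344, 1044.74577483])}
wheel [(0.62, [337, 286, 12, 26])]
jaw [(0.59, [335, 260, 35, 22]), (0.26, [338, 287, 12, 27])]
pointer [(0.64, [332, 258, 32, 20])]
gauge_mark [(0.39, [361, 246, 10, 7])]
clamp [(0.57, [212, 152, 57, 32])]
lens_mount [(0.81, [384, 243, 18, 36])]
top {'fx': 480.43519669434454, 'fy': 480.43519669434454, 'cx': 315.4980399745044, 'cy': 242.40358079048002, 'R': array([[-0.02175625, -0.99974799, -0.00553453],
       [-0.99209617,  0.02227335, -0.12348721],
       [ 0.12357936,  0.00280417, -0.99233073]]), 't': array([  13.33309208,  503.7892438 , 1167.03802137])}
wheel [(0.79, [359, 232, 33, 14])]
jaw [(0.76, [326, 218, 16, 36]), (0.62, [359, 234, 28, 17])]
pointer [(0.83, [327, 220, 18, 35]), (0.34, [344, 265, 12, 9])]
gauge_mark []
clamp [(0.79, [333, 221, 117, 76])]
lens_mount [(0.87, [340, 176, 21, 26])]
{'t': 0.7, 'joint_pos': array([ 6.43308923e+01,  1.24240369e+01,  9.24394357e+01,  1.42430535e-04,
        7.51318755e+01, -6.42816161e+00]), 'qvel': array([ 0.012763  ,  0.04007692, -0.04648942,  0.00997413, -0.10320779,
       -0.01917493]), 'effort': array([-6.53701736e-04, -3.96758938e+01, -3.04158461e+01, -1.09708717e-04,
        7.87906101e-04,  1.21606635e-05]), 'tcp_pos': array([205.95027697, 590.12406495, 231.35168643]), 'ee_rot': array([ 1.79999616e+02, -4.63810688e-03,  7.07590174e+01]), 'wrist_force': array([ 0.10745368, -0.09529828, -1.22497592]), 'moment': array([ 0.0178002 , -0.02992248, -0.02136993]), 'grip_width': 85.30466610431363}
```

Run:
```python
import cv2
a=cv2.imread("pics/top0.png")[150:290,240:440]; cv2.imwrite("pics/top0c.png",cv2.resize(a,(800,560),interpolation=cv2.INTER_CUBIC))
a=cv2.imread("pics/side0.png")[190:330,250:450]; cv2.imwrite("pics/side0c.png",cv2.resize(a,(800,560),interpolation=cv2.INTER_CUBIC))
```

```text
(no output)
```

View pics/top0.png

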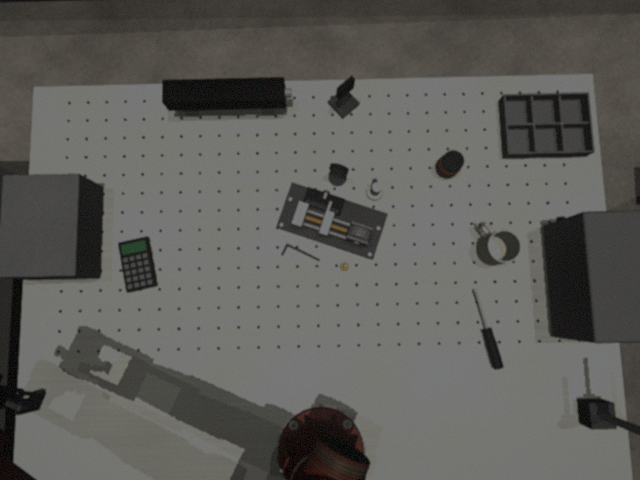

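View pics/top0c.png

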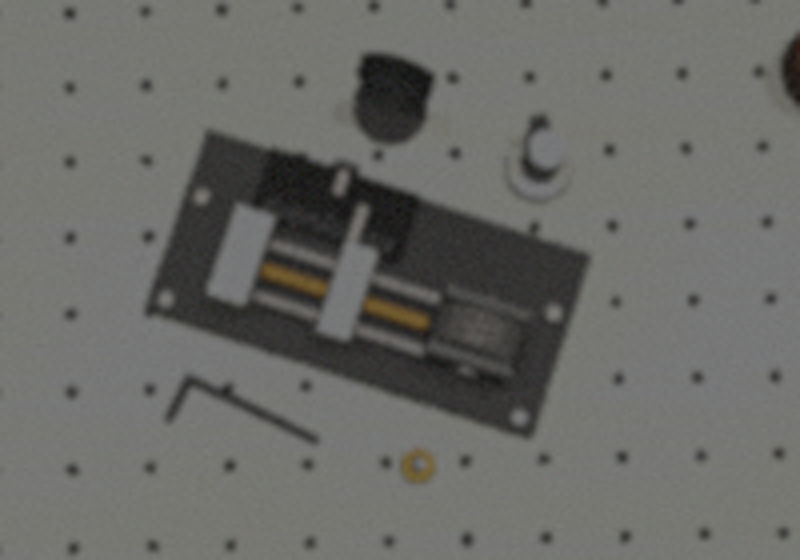

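View pics/side0c.png

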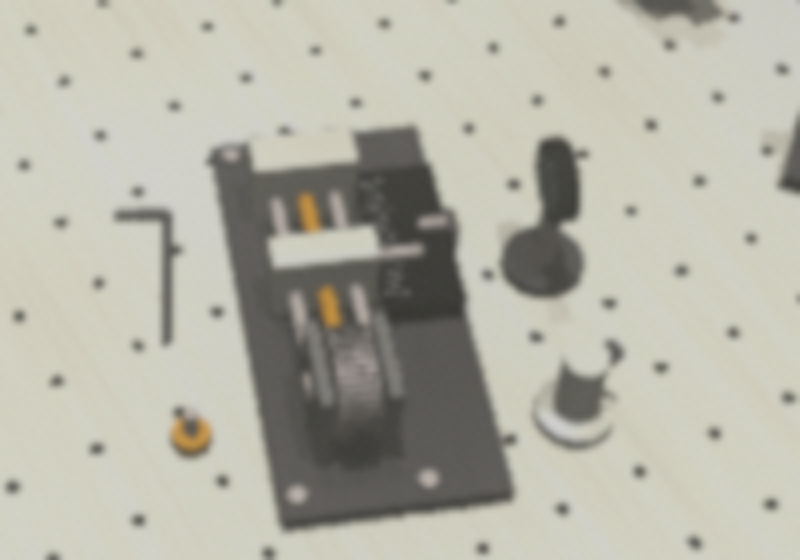

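Top view: the clamp is at about (333,221). The wheel is at (359,232), the pointer tip at about (330,202) and the mark at about (325,195). The lens mount and post holder stand on the +x side, clear of the wheel. Next I fit the clamp pose.

```bash
cat > h.py <<'E'
import numpy as np, json
from scipy.optimize import least_squares
def proj(c,X):
    p=np.atleast_2d(X)@np.array(c["R"]).T+c["t"]
    return np.c_[c["fx"]*p[:,0]/p[:,2]+c["cx"],c["fy"]*p[:,1]/p[:,2]+c["cy"]]
def tow(P,L):
    x,y,a=P[:3]; L=np.atleast_2d(L); c,s=np.cos(a),np.sin(a)
    return np.c_[x+c*L[:,0]-s*L[:,1],y+s*L[:,0]+c*L[:,1],L[:,2]]
def tri(cs,ps):
    return least_squares(lambda X:np.ravel([proj(c,X)[0]-p for c,p in zip(cs,ps)]),[500,0,40])
E
python3 - <<'E'
from station import *
from h import *
ct,cs=get_calibration("top"),get_calibration("side")
L=[[80,130,12],[80,-130,12],[-45,-130,12],[-45,130,12]]
pt=np.array([[208,130],[590,255],[532,437],[148,313]])/4+[240,150]
ps=np.array([[418,127],[512,490],[284,518],[212,152]])/4+[250,190]
for w in((1,1),(1,0),(0,1)):
    r=least_squares(lambda P:np.ravel([w[0]*(proj(ct,tow(P,L))-pt),w[1]*(proj(cs,tow(P,L))-ps)]),[550,0,.3])
    print(w,r.x,np.degrees(r.x[2]),np.abs(r.fun).max(), tow(r.x,[[0,-75,80]]))
    if w==(1,1): P=r.x; np.save("P.npy",P)
def toc(X): 
    d=X-np.r_[P[:2],0]; c,s=np.cos(P[2]),np.sin(P[2]); return [c*d[0]+s*d[1],-s*d[0]+c*d[1],d[2]]
for n,a,b in(("ptr",(361,206),(421,250)),("mark",(338,192),(419,223))):
    q=tri((ct,cs),(np.array(a)/4+[240,150],np.array(b)/4+[250,190])); print(n,q.x,toc(q.x),q.fun)
for n,c in(("top",ct),("side",cs)): print(n,proj(c,tow(P,[[0,-75,80],[0,65,62]])))
print(proj(ct,tow(P,[[0,-75,80]]))-[240,150])
E
```

```text
(1, 1) [ 5.46353559e+02 -3.61660379e+01 -3.44474698e-01] -19.73694632560177 1.3369478017564234 [[ 521.02588804 -106.76001129   80.        ]]
(1, 0) [ 5.44587654e+02 -3.56560926e+01 -3.40022674e-01] -19.481864169812717 0.9812898761150564 [[ 519.5745193  -106.36212543   80.        ]]
(0, 1) [ 5.47836415e+02 -3.63969468e+01 -3.49167218e-01] -20.005807960981123 1.552605231797827 [[ 522.17776075 -106.87129276   80.        ]]
ptr [607.91096825 -37.68165723  33.03456145] [np.float64(58.45292274221345), np.float64(19.361496308707117), np.float64(33.03456145084136)] [ 0.18483213 -0.50831065 -0.47050727  0.10315892]
mark [615.79874127 -23.12485866  36.69430778] [np.float64(60.96144850549295), np.float64(35.72684526459062), np.float64(36.69430777763572)] [ 0.09645511 -0.26465561 -0.24711681  0.0543607 ]
top [[360.66907827 231.81851482]
 [305.53506851 214.97758956]]
side [[337.97965351 277.7450969 ]
 [325.98264065 231.7077737 ]]
[[120.66907827  81.81851482]]
```

```bash
cat >> h.py <<'E'
from station import *
P=np.load("P.npy"); YAW=90+np.degrees(P[2]); ATT=[180,0,YAW]
W=tow(P,[[0,-75,0]])[0]; D=np.array([-np.sin(P[2]),np.cos(P[2]),0])
def at(y,z): q=W+D*y; return [q[0],q[1],z]
def F(): 
    o=get_obs(); f=np.array(o["wrist_force"])-F0; return f[2],f@D
F0=np.zeros(3)
E
python3 - <<'E'
import h
from h import *
grip(0,40)
goto(at(-10,120),ATT); wait(.3)
o=get_obs();h.F0=o["wrist_force"];print(o["t"],o["tcp_pos"],o["ee_rot"],h.F0,o["grip_width"]); np.save("F0.npy",h.F0)
move_l(at(-10,86),speed=60)
z=86
while z>75:
    z-=.5; move_l(at(-10,z),speed=25); f=F()
    if abs(f[0])>.8: print(z,f,get_obs()["tcp_pos"])
    if f[0]>7: break
print(z,get_obs()["t"]); np.save("z.npy",z)
E
```

```text
4.5167 [ 517.73823631 -115.87584303  120.01031505] [ 1.79997937e+02 -7.65077293e-04  7.02942137e+01] [ 0.13353937 -0.19134396 -0.64055572] 0.013689102350908772
85.5 (np.float64(1.0700263923000937), np.float64(0.3702614498625058)) [ 517.99614263 -116.29846858   85.94789045]
84.5 (np.float64(0.8618551326491863), np.float64(-0.40133856242100807)) [ 517.56034375 -116.15265993   84.43116805]
84.0 (np.float64(1.5477931049760065), np.float64(-0.03535197752942487)) [ 517.61689215 -116.14557336   83.9443228 ]
83.0 (np.float64(1.2601802141204663), np.float64(0.17358616122572262)) [ 517.61236075 -116.16621226   82.94466208]
81.5 (np.float64(1.499439406465859), np.float64(0.29694820386488513)) [ 517.60931945 -116.14231228   81.45756731]
81.0 (np.float64(1.052076164569277), np.float64(-0.544497710428851)) [ 517.60746765 -116.16119355   80.94927367]
79.0 (np.float64(2.5830629220590464), np.float64(-0.3319561880790397)) [ 517.82493821 -116.2008647    79.38039093]
78.5 (np.float64(6.609770715990285), np.float64(-0.049822587503389665)) [ 517.86807026 -116.22647266   79.26905287]
78.0 (np.float64(9.280053790992282), np.float64(0.6578124549471301)) [ 517.89921334 -116.25209004   79.19082255]
78.0 9.2333
```

```bash
cat >> h.py <<'E'
def stroke(z,y0,y1,n=7,lo=8,hi=12,v=30):
    for y in np.linspace(y0,y1,n)[1:]:
        move_l(at(y,z),speed=v); f=F(); print("y%.1f z%.2f F %.1f T %.1f"%(y,z,*f))
        if f[0]<lo: z-=.25
        if f[0]>hi: z+=.25
        if f[0]>25: break
    return z
def lift(y,z):
    move_l(at(y,z+8),speed=80)
E
python3 - <<'E'
import h,cv2
from h import *
h.F0=np.load("F0.npy"); z=float(np.load("z.npy"))
z=stroke(z,-10,11); print(get_obs()["tcp_pos"])
lift(11,z); np.save("z.npy",z)
goto(at(-40,200),ATT)
for n in("side","top"):
    im=get_image(n); cv2.imwrite(f"pics/{n}1.png",im[:,:,::-1])
    a=im[175:225,295:355] if n=="top" else im[225:275,320:380]
    cv2.imwrite(f"pics/{n}1c.png",cv2.resize(a[:,:,::-1],(720,600),interpolation=cv2.INTER_CUBIC))
print(get_obs()["t"])
E
```

```text
y-6.5 z78.00 F 11.3 T -1.6
y-3.0 z78.00 F 12.6 T -0.7
y0.5 z78.25 F 10.7 T -0.8
y4.0 z78.25 F 11.1 T -1.7
y7.5 z78.25 F 11.5 T -0.8
y11.0 z78.25 F 10.2 T -0.5
[525.0477174  -96.56130557  79.6017543 ]
11.75
```

View pics/top1c.png

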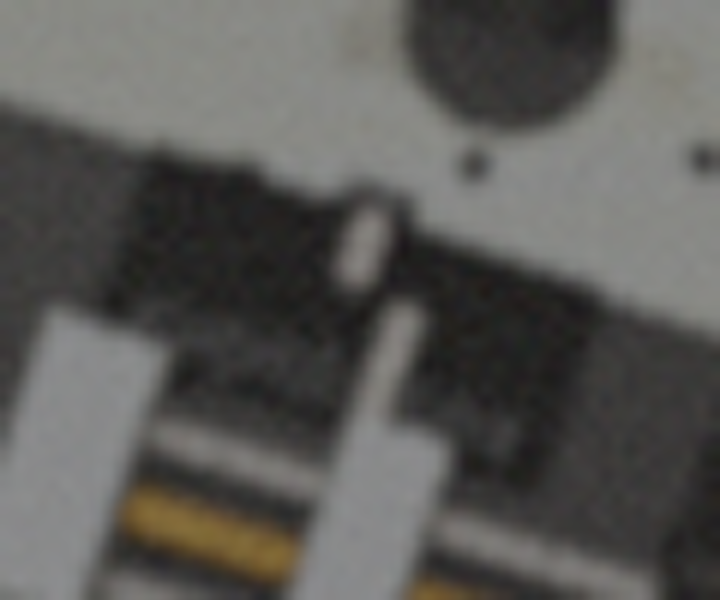

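View pics/side1c.png

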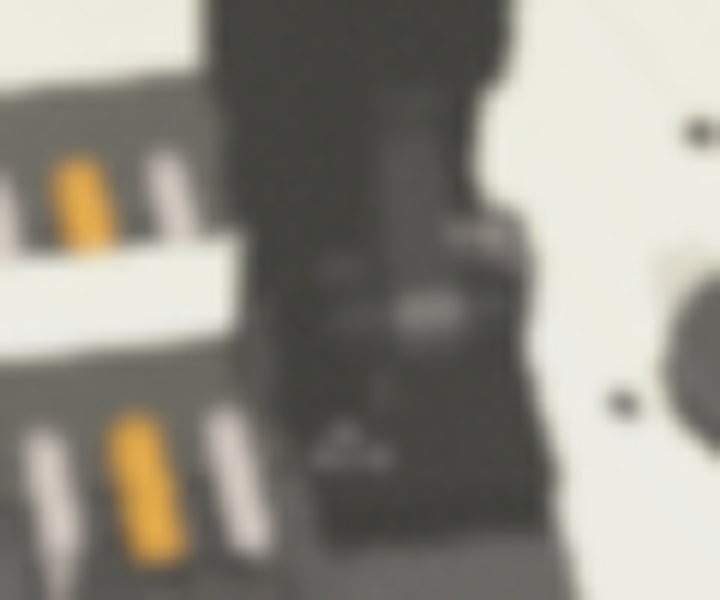

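One stroke worked, and the forces held at about 10–12 N. I'll rectify the top view into the clamp frame to measure the offset to sub-pixel level, using the first picture as well for gain.

```bash
cat >> h.py <<'E'
import cv2
def rect(im,tag=None,z=36,S=8):
    c=get_calibration("top"); x0,x1,y0,y1=30,85,-5,60
    L=[[x0,y0,z],[x1,y0,z],[x1,y1,z],[x0,y1,z]]
    H=cv2.getPerspectiveTransform(np.float32([[0,0],[(x1-x0)*S,0],[(x1-x0)*S,(y1-y0)*S],[0,(y1-y0)*S]]),np.float32(proj(c,tow(P,L))))
    r=cv2.warpPerspective(im,H,((x1-x0)*S,(y1-y0)*S),flags=cv2.INTER_CUBIC|cv2.WARP_INVERSE_MAP)
    if tag: cv2.imwrite(f"pics/{tag}.png",r[:,:,::-1])
    g=r.astype(float).mean(2)
    def cen(xa,xb):
        p=g[:,int((xa-x0)*S):int((xb-x0)*S)].mean(1); k=p[40:].argmax()+40 
        w=np.arange(max(0,k-44),min(len(p),k+45)); q=np.clip(p[w]-np.median(p)-.35*(p[k]-np.median(p)),0,None)
        return round((w*q).sum()/q.sum()/S+y0,2), round(p[k]-np.median(p),1)
    return cen(46,50),cen(50,54),cen(54,57),"mark",cen(63,67),cen(67,71),cen(65,73)
E
python3 - <<'E'
from h import *
for k in(0,1): print(rect(cv2.imread(f"pics/top{k}.png")[:,:,::-1].copy(),f"rect{k}"))
E
```

```text
((np.float64(19.05), np.float64(81.9)), (np.float64(19.01), np.float64(79.4)), (np.float64(18.99), np.float64(75.3)), 'mark', (np.float64(37.36), np.float64(79.5)), (np.float64(37.25), np.float64(82.5)), (np.float64(37.33), np.float64(80.5)))
((np.float64(24.56), np.float64(93.2)), (np.float64(24.53), np.float64(93.2)), (np.float64(24.42), np.float64(86.5)), 'mark', (np.float64(37.35), np.float64(93.2)), (np.float64(37.45), np.float64(92.3)), (np.float64(37.41), np.float64(91.1)))
```

View pics/rect1.png

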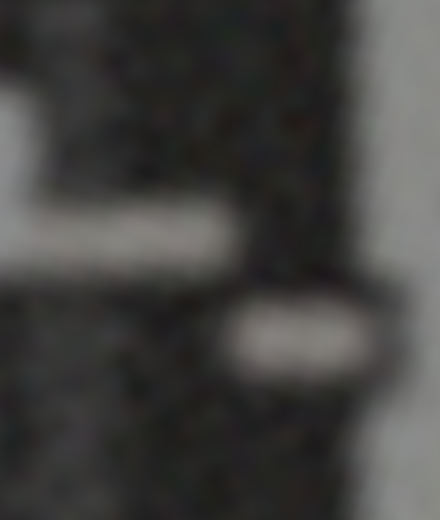

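The rectified image shows both bars level and clean: pointer at y=24.5, mark at y=37.4, so 12.9 mm remain. The gain was 5.5 mm per stroke. Two more full strokes, then measure again.

```bash
cat >> h.py <<'E'
def press(y):
    move_l(at(y,82),speed=80); z=80
    while z>76:
        z-=.25; move_l(at(y,z),speed=20)
        if F()[0]>8: break
    return z
E
python3 - <<'E'
import h
from h import *
h.F0=np.load("F0.npy")
for i in range(2):
    move_l(at(-10,90),speed=150)
    z=press(-10); z=stroke(z,-10,11); lift(11,z)
goto(at(-40,200),ATT)
im=get_image("top"); cv2.imwrite("pics/top2.png",im[:,:,::-1]); print(rect(im,"rect2"),get_obs()["t"])
E
```

```text
y-6.5 z78.00 F 11.6 T -0.9
y-3.0 z78.00 F 13.2 T -1.7
y0.5 z78.25 F 12.1 T -1.0
y4.0 z78.50 F 10.0 T -1.0
y7.5 z78.50 F 10.4 T -1.0
y11.0 z78.50 F 9.3 T 0.3
y-6.5 z78.25 F 10.2 T -1.7
y-3.0 z78.25 F 12.3 T -1.5
y0.5 z78.50 F 11.1 T -0.5
y4.0 z78.50 F 10.9 T -0.2
y7.5 z78.50 F 12.0 T -0.9
y11.0 z78.50 F 9.3 T -0.7
((np.float64(35.84), np.float64(94.0)), (np.float64(35.71), np.float64(94.0)), (np.float64(35.86), np.float64(82.0)), 'mark', (np.float64(37.34), np.float64(91.5)), (np.float64(37.35), np.float64(93.8)), (np.float64(37.37), np.float64(91.0))) 21.5333
```

1.5 mm remain, which takes about 5.8 mm at the rim.

Run:
```python
import h
from h import *
h.F0=np.load("F0.npy")
move_l(at(-3,90),speed=150)
z=press(-3); z=stroke(z,-3,2.8,n=3); lift(2.8,z)
goto(at(-40,200),ATT); wait(.3)
im=get_image("top"); cv2.imwrite("pics/top3.png",im[:,:,::-1]); print(rect(im,"rect3"),get_obs()["t"])
a=get_image("side"); cv2.imwrite("pics/side3c.png",cv2.resize(a[190:330,250:450,::-1],(800,560),interpolation=cv2.INTER_CUBIC))
```

```text
y-0.1 z78.50 F 9.3 T -1.9
y2.8 z78.50 F 8.8 T -1.3
((np.float64(37.32), np.float64(92.4)), (np.float64(37.34), np.float64(91.9)), (np.float64(37.37), np.float64(88.4)), 'mark', (np.float64(37.31), np.float64(92.9)), (np.float64(37.29), np.float64(94.3)), (np.float64(37.32), np.float64(92.0))) 25.875
```

View pics/rect3.png

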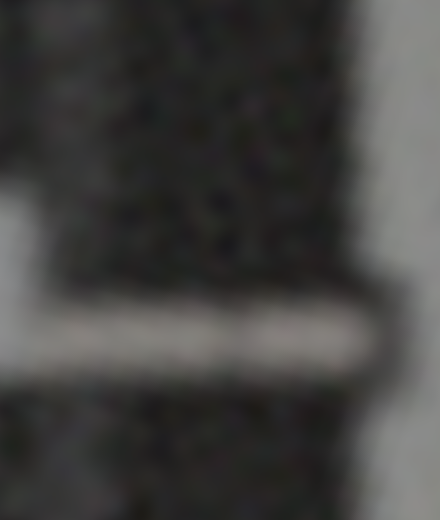

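View pics/side3c.png

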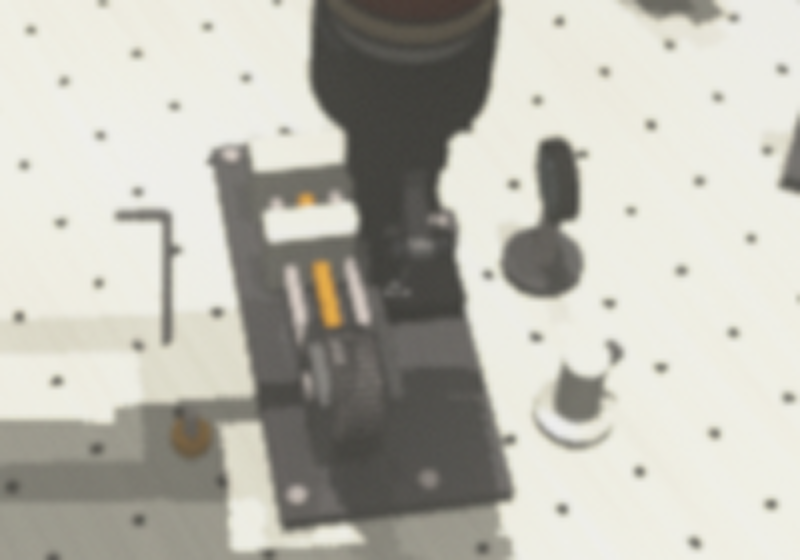

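The rectified top view shows the pointer (y 37.3) and the mark (y 37.3) forming one continuous bar. In the side view the loose things nearest the clamp are where they were, and the hand is clear. Handing in.

Run:
```python
from station import *
print(get_obs()["wrist_force"],abs(get_obs()["qvel"]).max()); sign_off()
```

```text
[ 0.20070652 -0.5917419   0.12340912] 0.4951051838213245
the job is handed in; nothing more can be done
```

The clamp is set: the pointer bar lines up with the gauge mark, and I handed the job in at about 26 s of the 58 s allowed.

- **Rolling:** With the closed fingertips on the wheel's crown, pressing about 9–13 N, I made three strokes of 21 mm and one of 5.8 mm. The jaw closed about 18.3 mm in all, and then I raised the hand clear.
- **Alignment:** In the last top picture, the pointer was at y = 37.3 mm and the mark at 37.3 mm in the clamp's frame. They differ by less than 0.1 mm, and the limit is 3 mm. The mark read 37.3 mm at the start as well, so it did not shift along the slide.
- **Other checks:** The wrist force was near zero at the end. The hex key, thumbscrew, post holder and lens mount look unmoved in the side picture. I did not check the mug, jar, calculator and screwdriver one by one, but the arm worked only above the clamp.
- **What disagreed:** The network missed the gauge mark in the top view. In the side view, the clamp's best match was far from the clamp. I used the plate corners and the bright bars instead. The final alignment reading comes from the top view only, because the arm shaded and partly hid the bars in the side view.

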